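# Finish re-inking the date stamp and snap the ink bottle shut

### The job

The self-inking date stamp on the note pad has just been given fresh ink, and the ink bottle was left open in case it needs more. First press the stamp's grip straight down to its stop, so that the ink works in and prints on the pad, and let it spring all the way back up; then take the loose cap, set it on the open bottle and push it down past the click until it sits fully home. Do not let go: finish while the fingers still press the cap down firmly, with the bottle upright on the desk, the stamp standing on its pad, and the other things left where they are.

Things in the scene. Friction and masses are not known exactly. Their poses are not given: they have to be found in the camera images.
- stamp: self-inking date stamp, black base 36 x 62 x 43 mm (x, y, z) with a wide dark red grip above it on two pins, 81 mm tall; loose, it stands on the note pad, long side roughly along the pad's y. Origin: centre of its underside, z up.
- stamp_grip (a joint): how far the stamp's grip is pressed down, in m: 0 up (rest), 0.010 at its stop. Its spring takes 8 N to start and 16 N at the stop and drives the grip back up when let go.
- stamp_top (a point): centre of the top face of the stamp's grip (28 mm along x, 50 mm along y); about 99 mm above the desk at rest, moves down with the grip.
- note_pad: yellow pad of sticky notes, 77 x 77 x 17.5 mm, loose, under the stamp. Origin: centre of its underside.
- ink_bottle: squat round white ink bottle, blank paper label, open, loose, about 160 g: 56 mm across, 41 mm tall to the shoulder; collar 33 mm across up to 54 mm; neck 20 mm across up to 68 mm with four sprung snap nubs round it (27 mm across their tips, 62 mm up); tapered dropper nozzle to 89 mm. Origin: centre of its underside, z up; round, so yaw does not matter.
- bottle_seat (a point): point on the bottle's axis on top of the collar, 54 mm above its underside; the cap's rim rests here when home. Coming down, the cap meets the nubs with its rim 11 mm above this; the push rises to 9 to 12 N (16 N off centre) at 10 mm, falls below 3 N from 8 mm (the click), the nubs draw the cap down over the last 4 mm, then it rests hard on the collar.
- ink_cap: the bottle's cap: ribbed grey plastic cylinder, 34 mm across, 40 mm tall, 20 g, loose, standing on the desk mouth down. Origin: centre of the rim of its mouth (underside); z points to its closed top. The mouth is 22.6 mm across: 1.3 mm clear of the neck all round. Grip it about 27 mm above its rim, so that the fingertips stay clear of the bottle's shoulder.
- clip_dish: round dark dish of paper clips, 97 mm across, 24 mm tall, at the back; leave it alone
- felt_pen: white felt pen with a blue cap, 135 mm long, 17 mm thick, lying in front; leave it alone
- desk_eraser: eraser in a sleeve, 23 x 58 x 12 mm; leave it alone
- desk_sharpener: small metal pencil sharpener, 15 x 25 x 13 mm; leave it alone
- desk_clip: black binder clip, 41 x 42 x 36 mm, in front; leave it alone
- stapler: black stapler, 36 x 145 x 57 mm, at the right; leave it alone
Things that resemble listed ones, but are neither listed nor needed, are in the scene too. What is shaped like the ink_cap but pink or red is not meant.

How it is judged (in metres and radians):
On the way, in this order (a step that is already met when the one before it is completed fails the run):
1. the stamp, upright on the pad, is pressed down to its stop (value of joint stamp_grip above 0.0088 m and angle between stamp's own z axis and vertical below 0.1 rad and x of stamp in the frame of note_pad between -0.025 and 0.025 m and y of stamp in the frame of note_pad between -0.025 and 0.025 m and z of stamp in the frame of note_pad between 0.013 and 0.022 m), for 0.1 s.
2. the stamp's grip has sprung all the way back up (value of joint stamp_grip below 0.0015 m), for 0.1 s.
3. the cap has snapped onto the bottle and sits fully home (z of ink_cap in the frame of bottle_seat between -0.002 and 0.002 m and horizontal distance between ink_cap and bottle_seat below 0.003 m and angle between the z axis of ink_cap and the z axis of ink_bottle, either way round below 0.08 rad and angle between ink_cap's own z axis and vertical below 0.5 rad), for 0.2 s.
At the end, for the whole second after the job is handed in: Cap home on the bottle (rim within 2 mm of the collar, 3 mm of its axis, 0.08 rad), fingers pressing it onto the bottle with over 3 N; bottle upright (0.1 rad) and still on the desk; stamp upright within 25 mm of the middle of the pad, grip up (within 1.5 mm) (all of step 3 and contact force between ink_cap and ink_bottle above 3 N and contact force between the fingers and ink_cap above 3 N and angle between each of ink_bottle, stamp's own z axis and vertical below 0.1 rad and height (world z) of ink_bottle below 0.004 m and linear speed of ink_bottle below 0.02 m/s and value of joint stamp_grip below 0.0015 m and x of stamp in the frame of note_pad between -0.025 and 0.025 m and y of stamp in the frame of note_pad between -0.025 and 0.025 m and z of stamp in the frame of note_pad between 0.013 and 0.022 m); the arm keeps its last pose, push and grip.
It fails at once if the open bottle is tipped by more than 0.4 rad (angle between ink_bottle's own z axis and vertical above 0.4 rad).
It fails at once if the stamp is knocked over (angle between stamp's own z axis and vertical above 0.5 rad).
It fails at once if the dish, pen, eraser, sharpener, binder clip or stapler is moved by more than 30 mm (distance of any of clip_dish, felt_pen, desk_eraser, desk_sharpener, desk_clip, stapler from where it was at the start of the episode above 0.03 m).
It also fails if it takes over 54 s, if anything falls off the work surface, if the arm or the gripper's body presses on something with over 40 N, if the wrist force passes 120 N, or if a joint passes its speed limit or range.

### The arm

A 6-joint arm with a two-finger parallel gripper is mounted at the origin on a cart in front of the work surface, level with it; the furniture and walls round the work are solid. World frame = base frame: x ahead of the robot, y to its left, z up, the work surface at z = 0. Lengths are in mm, angles in rad, forces in N, time in s.
With the tool pointing down it reaches from about 275 to 1000 mm from the base axis. Payload 8.4 kg.
Tool frame: the origin (TCP) lies at the very end of the fingers, on their centre line; the grasp point (between the pads) lies 19 mm behind it; z points along the fingers, y is the direction in which the jaws open and shut (so a half turn about z gives the same grasp; the last joint's range is limited). The gripper opens to 85 mm and grips with 20 to 120 N. Pads are 22 mm wide; open, the fingers measure 114 mm over their backs; the gripper's body (76 mm by 85 mm) begins 54 mm behind the grasp point. The pads swing forward as they close: fully open they stand 13 mm farther back than shut.
Start: joints at [-1.185, 0.353, 1.633, -0, 1.155, -0.002], TCP at [236.344, -578.592, 195.881] pointing down, gripper open.
Joint ranges: [-2.63, 2.63], [-0.92, 2.1], [0.06, 2.66], [-1.3, 4.44], [0, 2.69], [-3.02, 3.02]. Speed limits (rad/s): [2.22, 2.22, 2.79, 3.14, 3.14, 3.14].

### API

Orientations are given as [roll, pitch, yaw] about the fixed x, y, z axes, in that order (R = Rz(yaw) Ry(pitch) Rx(roll)).
In Python, from rig import r gives the robot as it stands.
- The arm moves only by the tool move_arm, never from a script. Its argument "increments" is a list of rows, each an object of numbers: "tx", "ty", "tz": the shift along the tool's x, y, z in cm; "rx", "ry", "rz": the turn, a rotation vector about the tool's x, y, z in degrees; "gripper": the gripper's target within -1 to 1 (fully open at 1, half-way at 0, shut at -1). A call has 1 to 12 rows; each row shifts and turns the commanded pose from where the row before left it, along the tool's axes as they then stand; what a row does not reach is not made up. A row lasts 1/10 s, in which the tool goes at most 50 mm and 8.59 degrees, less where a joint would pass 70% of its speed; a pose out of reach is approached as far as the arm can. A call is refused whole if a number of a shift passes 5 or a number of a turn 8.59, either way. A call with a gripper value outside its range is refused whole. The fingers move at their own pace and stop on an object; "squeeze" is the grip in N (left out, the last holds). Time passes only in rows, so rows that do not move let the fingers close. It gives the time, the measured TCP pose, the force and the opening at its end, in the units of the state.
- r.sense(): the state, without advancing time (a new reading comes with each control period).
- r.grab_frame(name): name is "scene" or "top" or "wrist"; returns (picture, depth): 384x512x3 uint8, red, green, blue; 384x512 float32, mm along the optical axis (not along the pixel's ray), 0 where there is no reading.
- r.camera_model(name): a dict with "fx", "fy", "cx", "cy" (pixels), "R" (3x3) and "t" (3): a world point X has camera coordinates R X + t; the wrist camera has in their place "hand_eye" (4x4, takes a point from camera to tool coordinates, whose origin is the TCP and whose axes are the flange's). Camera axes: x right, y down, z forward; pixel columns grow to the right and rows downward; lengths in mm; the calibration is good to about 2 mm. A picture is of the moment at which its call begins: read the wrist's pose just before it. camera_model takes no time and is no camera call.
- r.sign_off(): hands the job in, once; it reports no verdict.
Trained networks look in the newest picture that a camera, given by its name, has taken for a name from the list of things; names that differ only in an ending like _2 or _b are one class to them, and where a whole thing is asked for, a point or a joint stands for the part that bears it (a point fixed in the world has none). Each returns a list of dicts, best first, with "confidence" (0 to 1); they miss things now and then, are a little off and sometimes report something else, mostly with a low value. They report only what shows in the picture. A call takes as long as a camera call. They do not tell look-alikes from the thing itself.
- r.cut_out(query, camera): "mask" (384x512 bool, what is visible of it) and "bbox" ([left, top, right, bottom] in pixels, round what is visible of it).
- r.place_of(query, camera): "location" ([row, column] in pixels: a listed point, or the origin of a listed thing).
The state is a dict: "clock": time; "qpos": joint angles; "qvel": joint speeds; "joint_efforts": joint torques, N m; "eef_pos": TCP position; "tcp_rot": TCP orientation; "contact_force": force on the tool from outside, world axes, zero at the start; "wrist_torque": the same for the moment, N m; "opening": opening from 0.0 (shut) to 1.0 (fully open).
Only numpy, scipy, OpenCV 4.12 (cv2) and the standard library are available. Lean on these libraries where they do the work, as an engineer would, in place of code of your own. Each camera call takes 0.05 s, during which the arm holds its last target. There are 200 camera calls.

## Working session

There is one attempt and no reset: what is moved stays moved. The work goes in short steps, Python scripts to look and compute and a tool call to move; the robot and the scene stay as the last step left them, time stands still between calls to the robot, and variables do not carry over. Pictures are saved under pics/ and viewed, about 8 in all and at most 12, crops included, and the job is handed in when it is done.

Besides the shell and the picture viewer there is one more tool, called after "Emit:" as name(argument=value, ...) on one line, values as JSON. move_arm: Moves the arm, as the interface text tells. Its arguments: {"type":"object","properties":{"increments":{"type":"array","items":{"type":"object","properties":{"tx":{"type":"number"},"ty":{"type":"number"},"tz":{"type":"number"},"rx":{"type":"number"},"ry":{"type":"number"},"rz":{"type":"number"},"gripper":{"type":"number"}}}},"squeeze":{"type":"number"}},"required":["increments"]}

```bash
mkdir -p pics; cat > h.py <<'E'
import numpy as np, cv2
from rig import r
from scipy.spatial.transform import Rotation as Ro
def cloud(cam):
    s=r.sense(); im,d=r.grab_frame(cam); m=r.camera_model(cam)
    v,u=np.mgrid[:384,:512]
    P=np.stack([(u-m['cx'])/m['fx']*d,(v-m['cy'])/m['fy']*d,d],-1)
    if 'hand_eye' in m:
        H=np.array(m['hand_eye']); P=P@H[:3,:3].T+H[:3,3]
        R=Ro.from_euler('xyz',s['tcp_rot']).as_matrix(); P=P@R.T+np.array(s['eef_pos'])
    else: P=(P-np.array(m['t']))@np.array(m['R'])
    P[d<=0]=np.nan
    return im,P
def save(n,im): cv2.imwrite(f'pics/{n}.png',im[:,:,::-1])
E
python3 - <<'E'
from h import *
s=r.sense();print(s)
im,P=cloud('top');im2,P2=cloud('scene')
save('a',cv2.resize(np.vstack([im,im2]),(448*1,600)) if 0 else np.hstack([cv2.resize(im,(400,300)),cv2.resize(im2,(400,300))]))
save('top',im);save('scene',im2)
for cam,PP in(('top',P),('scene',P2)):
  print(cam,{k:np.round(v,2).tolist() for k,v in r.camera_model(cam).items()})
  for q in ['stamp','ink_bottle','ink_cap','note_pad','stamp_top']:
    for o in r.cut_out(q,cam)[:3]:
      m=o['mask'];X=PP[m];X=X[~np.isnan(X[:,0])]
      print(q,round(o['confidence'],2),o['bbox'],np.round(np.median(X,0)),np.round(np.percentile(X,[3,97],axis=0)).tolist(),im[m].mean(0).round() if cam=='top' else im2[m].mean(0).round())
E
```

```text
{'clock': 0.0, 'qpos': array([-1.18535407e+00,  3.53661823e-01,  1.63411320e+00,  1.61803831e-05,
        1.15518993e+00, -2.42158180e-03]), 'qvel': array([ 1.07476014e-03, -3.10364187e-03, -6.78537360e-04, -6.20122456e-04,
       -7.47010509e-04,  4.57581995e-05]), 'joint_efforts': array([ 3.76787328e-03, -6.05249047e+01, -3.42072415e+01, -2.56585452e-05,
        9.27085639e-03, -4.76772959e-05]), 'eef_pos': array([ 236.18343647, -578.10512194,  195.16212377]), 'tcp_rot': array([-3.14022039e+00, -1.81170997e-05,  3.87857279e-01]), 'contact_force': array([0.28498364, 0.68966824, 0.39717093]), 'wrist_torque': array([-0.00017947,  0.01107514, -0.04285999]), 'opening': 1.0030423393317645}
top {'fx': 382.62, 'fy': 382.62, 'cx': 253.44, 'cy': 183.63, 'R': [[0.06, -1.0, -0.0], [-0.98, -0.06, -0.2], [0.2, 0.01, -0.98]], 't': [-40.43, 546.88, 1183.24]}
stamp 0.7 [243.0, 201.9, 262.2, 213.9] [467.  -8.  95.] [[454.0, -36.0, 26.0], [485.0, 17.0, 102.0]] [67. 38. 41.]
stamp 0.51 [256.7, 113.3, 281.9, 142.1] [756. -47.  15.] [[711.0, -87.0, 6.0], [795.0, -6.0, 27.0]] [51. 53. 58.]
ink_bottle 0.4
[... 1513 characters left out ...]
1, 337.1, 184.4] [ 588. -371.   37.] [[565.0, -449.0, 2.0], [624.0, -333.0, 54.0]] [72. 73. 72.]
ink_cap 0.83 [124.6, 225.4, 141.5, 243.2] [634. 304.  26.] [[629.0, 291.0, -1.0], [654.0, 316.0, 40.0]] [209. 131. 161.]
ink_cap 0.77 [172.7, 241.4, 191.6, 260.6] [499. 228.  28.] [[493.0, 212.0, -0.0], [520.0, 241.0, 40.0]] [188.  40.  37.]
ink_cap 0.67 [141.6, 242.8, 155.2, 263.9] [547. 297.  27.] [[541.0, 278.0, -3.0], [573.0, 310.0, 39.0]] [110. 116. 114.]
note_pad 0.63 [247.9, 218.2, 283.3, 241.0] [455.  15.  13.] [[434.0, -48.0, -1.0], [506.0, 37.0, 17.0]] [208. 198. 101.]
stamp_top 0.71 [259.7, 197.5, 272.5, 217.5] [466.  -3.  90.] [[458.0, -110.0, -9.0], [565.0, 15.0, 98.0]] [91. 54. 55.]
```

View pics/top.png

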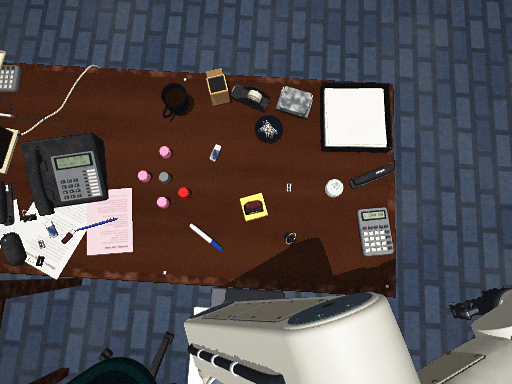

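View pics/scene.png

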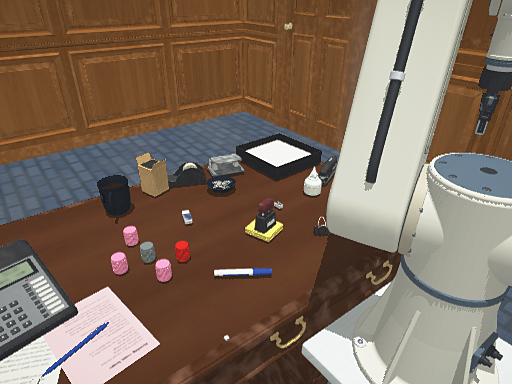

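The pictures show the stamp and pad at top px (254,206), the bottle at (334,187) and the grey cap at (165,177), with one red and three pink look-alikes round it. I'll move above the stamp and close the fingers on the way.

```bash
cat >> h.py <<'E'
def go(x,y,z,n=None):
    s=r.sense(); R=Ro.from_euler('xyz',s['tcp_rot']).as_matrix()
    d=np.array([x,y,z])-s['eef_pos']; print('tool cm',np.round(R.T@d/10,2),'norm',np.linalg.norm(d).round(),'tilt',np.round(R[:,2],4),'yaw',np.round(s['tcp_rot'][2],3))
E
python3 - <<'E'
from h import *
print(np.round(r.camera_model('wrist')['hand_eye'],3),r.camera_model('wrist')['fx'])
go(440,-10,270)
E
```

```text
[[ 0.00000e+00 -9.49000e-01 -3.15000e-01  7.93310e+01]
 [ 1.00000e+00  1.00000e-03 -1.00000e-03  5.38000e-01]
 [ 1.00000e-03 -3.15000e-01  9.49000e-01 -1.78541e+02]
 [ 0.00000e+00  0.00000e+00  0.00000e+00  1.00000e+00]] 321.1134324531676
tool cm [ 40.36 -44.93  -7.41] norm 608.0 tilt [-0. -0. -1.] yaw 0.388
```

Emit:
move_arm(increments=[{"tx": 3.4,"ty": -3.4,"gripper": -1},{"tx": 3.4,"ty": -3.4},{"tx": 3.4,"ty": -3.4},{"tx": 3.4,"ty": -3.4},{"tx": 3.4,"ty": -3.4},{"tx": 3.4,"ty": -3.4},{"tx": 3.4,"ty": -3.4},{"tx": 3.4,"ty": -3.4},{"tx": 3.4,"ty": -3.4},{"tx": 3.4,"ty": -3.4},{"tx": 3.4,"ty": -3.4},{"tx": 3.4,"ty": -3.4}])

```text
invalid input
```

Emit:
move_arm(increments=[{"tx": 2.5,"ty": -2.9},{"rz": 8},{"rz": 8},{"rz": 6.2},{}])

```text
invalid input
```

```bash
cat > st.py <<'E'
from h import *
s=r.sense();print(s['clock'],s['eef_pos'],s['tcp_rot'],s['contact_force'],s['opening'],s['qpos'].round(2))
im,P=cloud('wrist')
save('w1',im)
g=P[...,2]
m=(g>90)&(g<108)&(np.hypot(P[...,0]-472,P[...,1]+10)<50)&(im[...,0]>im[...,1]*1.25)
v,u=np.nonzero(m);print('px',v.mean(),u.mean(),m.sum())
X=P[m];print('grip top',X.mean(0),np.median(X[:,2]),np.percentile(X,[1,99],axis=0).round(1).tolist(),cv2.minAreaRect(X[:,:2].astype(np.float32)))
m=(g>12)&(g<23)&(np.hypot(P[...,0]-472,P[...,1]+10)<80)&(im[...,2]<.8*im[...,0])
X=P[m];print('pad',np.median(X,0),cv2.minAreaRect(X[:,:2].astype(np.float32)))
for q in ['stamp_top','stamp']:
  for o in r.place_of(q,'wrist')[:2]: print(q,o, P[int(o['location'][0]),int(o['location'][1])])
go(*s['eef_pos'])
E
python3 st.py
```

```text
0.6 [ 236.34682097 -578.58998217  195.88593963] [3.14158372e+00 9.88936796e-06 3.87839436e-01] [0.13237259 0.22263613 0.63984816] 0.9973284619672121 [-1.19  0.35  1.63 -0.    1.16 -0.  ]
px nan nan 0st.py:7: RuntimeWarning: Mean of empty slice.
  v,u=np.nonzero(m);print('px',v.mean(),u.mean(),m.sum())
  ret = ret.dtype.type(ret / rcount)
st.py:8: RuntimeWarning: Mean of empty slice.
  X=P[m];print('grip top',X.mean(0),np.median(X[:,2]),np.percentile(X,[1,99],axis=0).round(1).tolist(),cv2.minAreaRect(X[:,:2].astype(np.float32)))
  ret = um.true_divide(
  return _methods._mean(a, axis=axis, dtype=dtype,
Traceback (most recent call last):
  File "st.py", line 8, in <module>
    X=P[m];print('grip top',X.mean(0),np.median(X[:,2]),np.percentile(X,[1,99],axis=0).round(1).tolist(),cv2.minAreaRect(X[:,:2].astype(np.float32)))
                                                        ~~~~~~~~~~~~~^^^^^^^^^^^^^^^^^
IndexError: index -1 is out of bounds for axis 0 with size 0
```

View pics/w1.png

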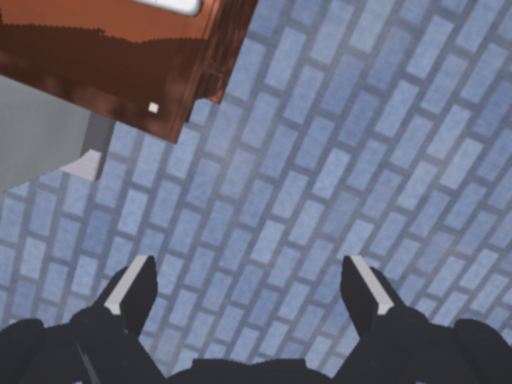

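The picture shows only floor and the desk edge, with the open fingers at the bottom, because the arm hasn't moved. Both moves were refused, so I'll try again with every field written out.

Emit:
move_arm(increments=[{"tx": 3.4,"ty": -3.4,"tz": 0,"rx": 0,"ry": 0,"rz": 0,"gripper": -1}])

```text
clock: 0.75
eef_pos: [254.2, -537.7, 195.9]
tcp_rot: [3.139, 0.001, 0.385]
contact_force: [0.9, 0.0, -1.3]
opening: 0.86
```

Emit:
move_arm(increments=[{"tx": 3.4,"ty": -3.4,"tz": 0,"rx": 0,"ry": 0,"rz": 0,"gripper": -1},{"tx": 3.4,"ty": -3.4,"tz": 0,"rx": 0,"ry": 0,"rz": 0,"gripper": -1},{"tx": 3.4,"ty": -3.4,"tz": 0,"rx": 0,"ry": 0,"rz": 0,"gripper": -1},{"tx": 3.4,"ty": -3.4,"tz": 0,"rx": 0,"ry": 0,"rz": 0,"gripper": -1},{"tx": 3.4,"ty": -3.4,"tz": 0,"rx": 0,"ry": 0,"rz": 0,"gripper": -1},{"tx": 3.4,"ty": -3.4,"tz": 0,"rx": 0,"ry": 0,"rz": 0,"gripper": -1},{"tx": 3.4,"ty": -3.4,"tz": 0,"rx": 0,"ry": 0,"rz": 0,"gripper": -1},{"tx": 3.4,"ty": -3.4,"tz": 0,"rx": 0,"ry": 0,"rz": 0,"gripper": -1},{"tx": 3.4,"ty": -3.4,"tz": 0,"rx": 0,"ry": 0,"rz": 0,"gripper": -1},{"tx": 3.4,"ty": -3.4,"tz": 0,"rx": 0,"ry": 0,"rz": 0,"gripper": -1},{"tx": 3.4,"ty": -3.4,"tz": 0,"rx": 0,"ry": 0,"rz": 0,"gripper": -1},{"tx": 2.5,"ty": -2.9,"tz": 0,"rx": 0,"ry": 0,"rz": 0,"gripper": -1}])

```text
clock: 1.95
eef_pos: [473.0, -7.9, 196.3]
tcp_rot: [3.141, -0.001, 0.389]
contact_force: [0.5, -0.8, 0.0]
opening: -0.002
```

Emit:
move_arm(increments=[{"tx": 0,"ty": 0,"tz": 0,"rx": 0,"ry": 0,"rz": 8,"gripper": -1},{"tx": 0,"ty": 0,"tz": 0,"rx": 0,"ry": 0,"rz": 8,"gripper": -1},{"tx": 0,"ty": 0,"tz": 0,"rx": 0,"ry": 0,"rz": 6.2,"gripper": -1},{"tx": 0,"ty": 0,"tz": 0,"rx": 0,"ry": 0,"rz": 0,"gripper": -1}])

```text
clock: 2.35
eef_pos: [472.0, -10.1, 196.0]
tcp_rot: [3.142, -0.0, -0.001]
contact_force: [-0.0, -0.4, -0.1]
opening: -0.001
```

```bash
sed -i "s/'w1'/'w2'/" st.py; python3 st.py
```

```text
2.35 [472.00372448 -10.1195772  195.98173154] [ 3.14157848e+00 -2.10289231e-04 -7.45228715e-04] [-0.02098806 -0.36762525 -0.13721576] -0.001384456254384042 [-0.02  0.11  1.95 -0.    1.08  1.55]
px 177.65893792071802 248.2902019446522 1337
grip top [474.77364611 -10.68532754  97.43061197] 97.93791569952677 [[459.2, -32.2, 90.7], [488.4, 11.3, 100.4]] ((473.7261047363281, -10.507965087890625), (25.93483543395996, 47.604095458984375), 17.131433486938477)
pad [504.51095789 -16.81732133  17.2175771 ] ((480.3599853515625, -10.866935729980469), (73.0261459350586, 76.06229400634766), 18.846820831298828)
stamp_top {'location': [183.2, 246.1], 'confidence': 0.87} [470.48223292  -8.6744255   99.61796483]
stamp_top {'location': [86.8, 350.1], 'confidence': 0.68} [ 552.74872572 -120.03649042    9.93183656]
stamp {'location': [161.2, 245.8], 'confidence': 0.93} [485.35644465  -7.57286364  76.55850508]
tool cm [ 0.01 -0.03 -0.  ] norm 0.0 tilt [ 2.e-04  0.e+00 -1.e+00] yaw 0.003
```

View pics/w2.png

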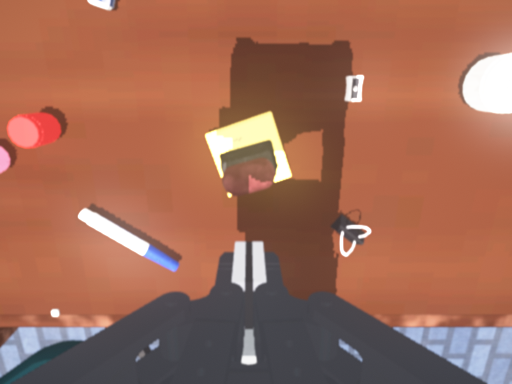

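The picture shows the red grip on the yellow pad at px (178,248), right of the pen. The top measures (473.5, -10.5, 99), which fits the given height, so I'll press there.

Emit:
move_arm(increments=[{"tx": 0.15,"ty": 0.04,"tz": 3,"rx": 0,"ry": 0,"rz": 0,"gripper": -1},{"tx": 0,"ty": 0,"tz": 3,"rx": 0,"ry": 0,"rz": 0,"gripper": -1},{"tx": 0,"ty": 0,"tz": 2.5,"rx": 0,"ry": 0,"rz": 0,"gripper": -1},{"tx": 0,"ty": 0,"tz": 1.0,"rx": 0,"ry": 0,"rz": 0,"gripper": -1},{"tx": 0,"ty": 0,"tz": 0.4,"rx": 0,"ry": 0,"rz": 0,"gripper": -1},{"tx": 0,"ty": 0,"tz": 0.4,"rx": 0,"ry": 0,"rz": 0,"gripper": -1},{"tx": 0,"ty": 0,"tz": 0.3,"rx": 0,"ry": 0,"rz": 0,"gripper": -1}])

```text
clock: 3.2
eef_pos: [474.3, -10.8, 90.6]
tcp_rot: [3.142, -0.002, 0.001]
contact_force: [-0.1, 0.5, -0.9]
opening: -0.003
```

Emit:
move_arm(increments=[{"tx": 0,"ty": 0,"tz": 0,"rx": 0,"ry": 0,"rz": 0,"gripper": -1}])

```text
clock: 3.3
eef_pos: [473.9, -10.7, 90.3]
tcp_rot: [3.142, -0.001, 0.001]
contact_force: [-0.4, 0.5, -1.1]
opening: 0.003
```

```bash
python3 - <<'E'
from h import *
s=r.sense();print(s['eef_pos'],s['contact_force'])
im,P=cloud('wrist')
im2,_=cloud('scene')
save('w3',np.hstack([cv2.resize(im[60:300,130:370],(400,400)),cv2.resize(im2[150:250,210:310],(400,400))]))
E
```

```text
[473.87714938 -10.73948997  90.34032421] [-0.44107993  0.48067268 -1.11477215]
```

View pics/w3.png

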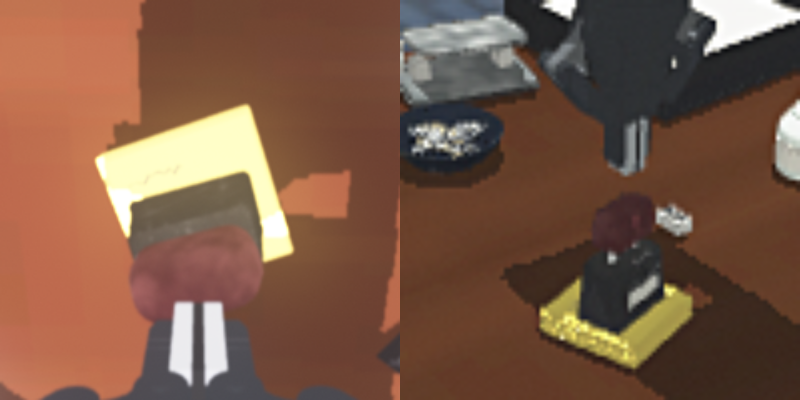

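```bash
python3 - <<'E'
from h import *
s=r.sense();X=s['eef_pos']
m=r.camera_model('wrist');H=np.array(m['hand_eye']);
for t in ([0,0,0],[0,0,-13],[0,0,-30]):
  c=np.linalg.inv(H)@np.r_[t,1];print('wrist',m['fx']*c[0]/c[2]+m['cx'],m['fy']*c[1]/c[2]+m['cy'])
  m2=r.camera_model('scene');c=np.array(m2['R'])@(X-np.array(t))+m2['t'];print('scene',m2['fx']*c[0]/c[2]+m2['cx'],m2['fy']*c[1]/c[2]+m2['cy'])
im,P=cloud('wrist')
for v in (236,240,244,248,254): print(v,P[v,240].round(),P[v,257].round())
im,P=cloud('scene')
for v in range(180,206,3): print(v,[P[v,u].round().tolist() for u in (264,267,270)])
E
```

```text
wrist 246.99216188502666 225.63885296955795
scene 266.34230726536657 202.58181895115433
wrist 246.8602667507099 235.01803865190234
scene 266.46244015830337 198.33675661184301
wrist 246.65822903460736 249.3851285675296
scene 266.62208321202615 192.69554795928937
236 [471.  -7.  99.] [471. -17.  99.]
240 [469.  -7.  99.] [470. -17. 101.]
244 [484.  -8. 133.] [483. -16. 133.]
248 [483.  -8. 137.] [483. -16. 137.]
254 [484.  -8. 143.] [484. -15. 143.]
180 [[468.0, 4.0, 165.0], [463.0, -1.0, 165.0], [nan, nan, nan]]
183 [[468.0, 4.0, 156.0], [465.0, -4.0, 155.0], [463.0, -12.0, 154.0]]
186 [[466.0, 5.0, 149.0], [464.0, -3.0, 147.0], [465.0, -14.0, 143.0]]
189 [[467.0, 4.0, 139.0], [464.0, -3.0, 138.0], [463.0, -12.0, 136.0]]
192 [[474.0, -2.0, 126.0], [464.0, -3.0, 130.0], [465.0, -14.0, 125.0]]
195 [[646.0, -143.0, -14.0], [633.0, -144.0, -8.0], [630.0, -154.0, -10.0]]
198 [[627.0, -127.0, -10.0], [484.0, -21.0, 96.0], [614.0, -141.0, -9.0]]
201 [[477.0, -5.0, 96.0], [469.0, -9.0, 98.0], [468.0, -18.0, 95.0]]
204 [[463.0, 6.0, 98.0], [463.0, -4.0, 94.0], [464.0, -15.0, 89.0]]
```

The picture shows the closed fingertips visibly above the red grip, although the TCP already reads z=90. The depth data puts the real tips about 25–30 mm behind the TCP, so I'll go on down and watch the force.

Emit:
move_arm(increments=[{"tx": 0,"ty": 0,"tz": 0.6,"rx": 0,"ry": 0,"rz": 0,"gripper": -1},{"tx": 0,"ty": 0,"tz": 0.6,"rx": 0,"ry": 0,"rz": 0,"gripper": -1}])

```text
clock: 3.7
eef_pos: [473.6, -10.7, 77.6]
tcp_rot: [3.142, -0.001, 0.0]
contact_force: [-0.1, 0.8, 0.3]
opening: 0.002
```

Emit:
move_arm(increments=[{"tx": 0,"ty": 0,"tz": 0.4,"rx": 0,"ry": 0,"rz": 0,"gripper": -1}])

```text
clock: 3.8
eef_pos: [473.1, -10.7, 73.1]
tcp_rot: [-3.142, 0.001, 0.0]
contact_force: [0.9, -0.1, 0.6]
opening: -0.001
```

Emit:
move_arm(increments=[{"tx": 0,"ty": 0,"tz": 0.4,"rx": 0,"ry": 0,"rz": 0,"gripper": -1}])

```text
clock: 3.9
eef_pos: [473.2, -10.7, 69.3]
tcp_rot: [-3.142, 0.001, 0.0]
contact_force: [0.4, 0.0, -0.2]
opening: -0.002
```

Emit:
move_arm(increments=[{"tx": 0,"ty": 0,"tz": 0.4,"rx": 0,"ry": 0,"rz": 0,"gripper": -1}])

```text
clock: 4.0
eef_pos: [473.3, -10.7, 65.4]
tcp_rot: [-3.142, 0.0, 0.0]
contact_force: [-0.4, -0.1, -0.2]
opening: -0.003
```

```bash
python3 - <<'E'
from h import *
print(r.sense()['eef_pos'],r.sense()['contact_force'])
im2,P=cloud('scene');im,Pw=cloud('wrist')
save('w4',np.hstack([cv2.resize(im[60:300,130:370],(400,400)),cv2.resize(im2[150:250,210:310],(400,400),interpolation=cv2.INTER_NEAREST)]))
for v in range(186,214,2): print(v,[P[v,u].round().tolist()+im2[v,u].tolist() for u in (264,267,270)])
for v in (232,236,240,244,248): print(v,Pw[v,240].round(),Pw[v,257].round())
E
```

```text
[473.32991918 -10.69742989  65.39163843] [-0.41236477 -0.14076494 -0.21855859]
186 [[463.0, 7.0, 151.0, 44, 45, 48], [463.0, -2.0, 148.0, 45, 48, 49], [460.0, -10.0, 146.0, 45, 47, 51]]
188 [[467.0, 4.0, 143.0, 45, 47, 50], [460.0, -0.0, 144.0, 39, 42, 44], [465.0, -14.0, 138.0, 105, 109, 110]]
190 [[469.0, 3.0, 135.0, 46, 48, 50], [464.0, -3.0, 136.0, 148, 154, 156], [461.0, -11.0, 134.0, 151, 158, 159]]
192 [[465.0, 5.0, 132.0, 45, 48, 51], [463.0, -3.0, 130.0, 141, 147, 147], [462.0, -12.0, 128.0, 150, 157, 159]]
194 [[466.0, 5.0, 126.0, 44, 46, 50], [464.0, -4.0, 124.0, 144, 150, 147], [462.0, -13.0, 121.0, 150, 158, 158]]
196 [[466.0, 4.0, 120.0, 44, 48, 50], [463.0, -4.0, 118.0, 143, 150, 148], [462.0, -12.0, 116.0, 149, 158, 159]]
198 [[469.0, 2.0, 111.0, 43, 45, 48], [463.0, -3.0, 112.0, 142, 149, 147], [461.0, -12.0, 110.0, 148, 158, 160]]
200 [[467.0, 3.0, 107.0, 67, 70, 72], [464.0, -5.0, 105.0, 144, 151, 150], [464.0, -15.0, 102.0, 145, 157, 154]]
202 [[473.0, -2.0, 96.0, 65, 35, 36], [468.0, -8.0, 96.0, 61, 32, 32], [466.0, -17.0, 94.0, 65, 39, 40]]
204 [[464.0, 6.0, 97.0, 66, 40, 40], [463.0, -4.0, 94.0, 66, 39, 39], [463.0, -14.0, 90.0, 65, 38, 41]]
206 [[461.0, 7.0, 93.0, 66, 42, 43], [458.0, -0.0, 92.0, 65, 39, 40], [462.0, -14.0, 85.0, 64, 40, 42]]
208 [[460.0, 8.0, 88.0, 73, 44, 45], [458.0, 0.0, 86.0, 63, 41, 42], [460.0, -13.0, 80.0, 65, 37, 39]]
210 [[457.0, 11.0, 84.0, 68, 42, 42], [459.0, -1.0, 79.0, 64, 34, 37], [476.0, -26.0, 61.0, 48, 53, 50]]
212 [[458.0, 9.0, 77.0, 59, 32, 34], [475.0, -15.0, 59.0, 44, 47, 49], [469.0, -20.0, 60.0, 51, 51, 51]]
232 [483.  -7.  96.] [484. -16.  97.]
236 [482.  -7.  99.] [483. -16.  99.]
240 [480.  -7.  99.] [481. -16. 100.]
244 [483.  -8. 108.] [483. -16. 108.]
248 [482.  -8. 111.] [483. -16. 112.]
```

View pics/w4.png

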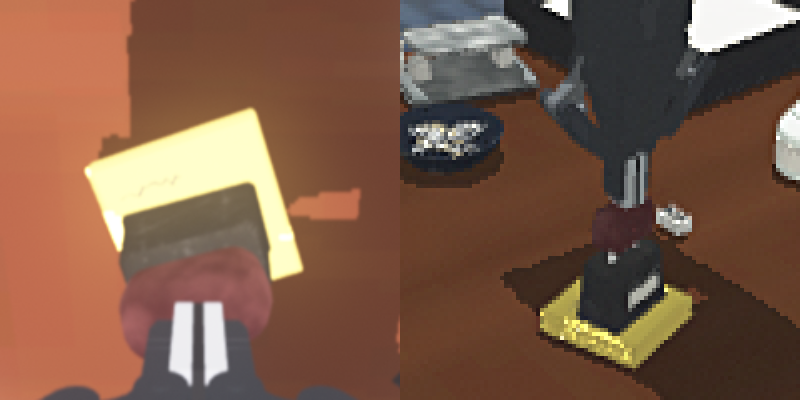

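The pictures show the tips almost touching the grip top, so the real tips are about 36 mm behind the reported TCP. I'll continue in small steps.

Emit:
move_arm(increments=[{"tx": 0,"ty": 0,"tz": 0.4,"rx": 0,"ry": 0,"rz": 0,"gripper": -1}])

```text
clock: 4.2
eef_pos: [473.9, -10.7, 62.1]
tcp_rot: [3.142, -0.001, 0.0]
contact_force: [-1.5, 0.1, 8.0]
opening: -0.0
```

Emit:
move_arm(increments=[{"tx": 0,"ty": 0,"tz": 0.4,"rx": 0,"ry": 0,"rz": 0,"gripper": -1}])

```text
clock: 4.3
eef_pos: [474.1, -10.7, 58.3]
tcp_rot: [-3.142, -0.001, 0.0]
contact_force: [-3.2, 1.3, 11.3]
opening: 0.002
```

Emit:
move_arm(increments=[{"tx": 0,"ty": 0,"tz": 0.3,"rx": 0,"ry": 0,"rz": 0,"gripper": -1}])

```text
clock: 4.4
eef_pos: [474.1, -10.7, 55.5]
tcp_rot: [3.142, -0.001, 0.0]
contact_force: [-2.2, 0.3, 12.4]
opening: -0.004
```

Emit:
move_arm(increments=[{"tx": 0,"ty": 0,"tz": 0.3,"rx": 0,"ry": 0,"rz": 0,"gripper": -1}])

```text
clock: 4.5
eef_pos: [474.2, -10.7, 52.8]
tcp_rot: [3.142, -0.001, 0.0]
contact_force: [-8.0, -0.6, 44.5]
opening: -0.003
```

The force jumped to 44 N, so the grip is at its stop. I'll hold briefly, then go up 100 mm.

Emit:
move_arm(increments=[{"tx": 0,"ty": 0,"tz": 0,"rx": 0,"ry": 0,"rz": 0,"gripper": -1},{"tx": 0,"ty": 0,"tz": 0,"rx": 0,"ry": 0,"rz": 0,"gripper": -1}])

```text
clock: 4.7
eef_pos: [474.4, -10.7, 53.1]
tcp_rot: [-3.142, -0.002, 0.0]
contact_force: [-3.3, 0.8, 18.0]
opening: -0.0
```

Emit:
move_arm(increments=[{"tx": 0,"ty": 0,"tz": -0.5,"rx": 0,"ry": 0,"rz": 0,"gripper": -1},{"tx": 0,"ty": 0,"tz": -0.8,"rx": 0,"ry": 0,"rz": 0,"gripper": -1},{"tx": 0,"ty": 0,"tz": -1.7,"rx": 0,"ry": 0,"rz": 0,"gripper": -1},{"tx": 0,"ty": 0,"tz": -4,"rx": 0,"ry": 0,"rz": 0,"gripper": -1},{"tx": 0,"ty": 0,"tz": -4,"rx": 0,"ry": 0,"rz": 0,"gripper": -1},{"tx": 0,"ty": 0,"tz": -2,"rx": 0,"ry": 0,"rz": 0,"gripper": -1}])

```text
clock: 5.3
eef_pos: [474.9, -10.7, 185.0]
tcp_rot: [3.142, -0.004, 0.0]
contact_force: [-0.0, 0.1, 0.5]
opening: -0.0
```

```bash
sed -i "s/'w2'/'w5'/" st.py; python3 st.py; python3 -c "
from h import *
go(550,288,183)"
```

```text
5.3 [474.91197603 -10.7245251  185.01370362] [ 3.14152423e+00 -4.06398693e-03  3.05300237e-04] [-0.00800678  0.0578253   0.47290012] -0.0004073127770567566 [-0.03  0.13  1.96  0.    1.05  1.54]
px 184.64775910364145 247.3921568627451 1428
grip top [474.78646208 -10.53836613  97.39840198] 97.90173499092441 [[459.3, -32.7, 90.5], [488.3, 11.6, 100.2]] ((473.3548889160156, -10.652584075927734), (25.599811553955078, 48.10002517700195), 16.102609634399414)
pad [504.33868533 -16.26498442  17.1624487 ] ((478.95941162109375, -11.232280731201172), (75.68621063232422, 76.25520324707031), 18.92717170715332)
stamp_top {'location': [189.1, 245.4], 'confidence': 0.7} [471.25930166  -8.50487046  98.6102444 ]
stamp_top {'location': [166.9, 246.9], 'confidence': 0.32} [483.21144978  -9.08322931  62.7586379 ]
stamp {'location': [162.8, 246.7], 'confidence': 0.92} [486.6582594   -9.07163871  60.65827596]
tool cm [ 0.05  0.   -0.2 ] norm 2.0 tilt [ 3.2e-03 -1.0e-04 -1.0e+00] yaw 0.0
tool cm [ 7.560e+00 -2.987e+01  2.000e-02] norm 308.0 tilt [ 3.2e-03 -1.0e-04 -1.0e+00] yaw 0.0
```

The settled reading was only 18 N, just over the stop force. A second, slightly firmer press costs little and makes it certain.

Emit:
move_arm(increments=[{"tx": 0,"ty": 0,"tz": 4,"rx": 0,"ry": 0,"rz": 0,"gripper": -1},{"tx": 0,"ty": 0,"tz": 4,"rx": 0,"ry": 0,"rz": 0,"gripper": -1},{"tx": 0,"ty": 0,"tz": 2.5,"rx": 0,"ry": 0,"rz": 0,"gripper": -1},{"tx": 0,"ty": 0,"tz": 1.2,"rx": 0,"ry": 0,"rz": 0,"gripper": -1},{"tx": 0,"ty": 0,"tz": 0.5,"rx": 0,"ry": 0,"rz": 0,"gripper": -1},{"tx": 0,"ty": 0,"tz": 0.4,"rx": 0,"ry": 0,"rz": 0,"gripper": -1},{"tx": 0,"ty": 0,"tz": 0.4,"rx": 0,"ry": 0,"rz": 0,"gripper": -1},{"tx": 0,"ty": 0,"tz": 0.1,"rx": 0,"ry": 0,"rz": 0,"gripper": -1},{"tx": 0,"ty": 0,"tz": 0,"rx": 0,"ry": 0,"rz": 0,"gripper": -1}])

```text
clock: 6.35
eef_pos: [475.1, -10.1, 53.6]
tcp_rot: [-3.141, -0.003, -0.0]
contact_force: [-8.3, 3.9, 35.3]
opening: -0.004
```

Emit:
move_arm(increments=[{"tx": 0,"ty": 0,"tz": 0,"rx": 0,"ry": 0,"rz": 0,"gripper": -1}])

```text
clock: 6.45
eef_pos: [475.0, -10.1, 53.6]
tcp_rot: [-3.141, -0.003, -0.0]
contact_force: [-8.5, 5.5, 34.6]
opening: 0.001
```

Emit:
move_arm(increments=[{"tx": 0,"ty": 0,"tz": -0.5,"rx": 0,"ry": 0,"rz": 0,"gripper": -1},{"tx": 0,"ty": 0,"tz": -0.8,"rx": 0,"ry": 0,"rz": 0,"gripper": -1},{"tx": 0,"ty": 0,"tz": -2.7,"rx": 0,"ry": 0,"rz": 0,"gripper": -1},{"tx": 0,"ty": 0,"tz": -4.5,"rx": 0,"ry": 0,"rz": 0,"gripper": -1},{"tx": 0,"ty": 0,"tz": -4.5,"rx": 0,"ry": 0,"rz": 0,"gripper": -1},{"tx": 1.16,"ty": -4.26,"tz": 0,"rx": 0,"ry": 0,"rz": 0,"gripper": 0.4},{"tx": 1.16,"ty": -4.26,"tz": 0,"rx": 0,"ry": 0,"rz": 0,"gripper": 0.4},{"tx": 1.16,"ty": -4.26,"tz": 0,"rx": 0,"ry": 0,"rz": 0,"gripper": 0.4},{"tx": 1.16,"ty": -4.26,"tz": 0,"rx": 0,"ry": 0,"rz": 0,"gripper": 0.4},{"tx": 1.16,"ty": -4.26,"tz": 0,"rx": 0,"ry": 0,"rz": 0,"gripper": 0.4},{"tx": 1.16,"ty": -4.26,"tz": 0,"rx": 0,"ry": 0,"rz": 0,"gripper": 0.4},{"tx": 1.16,"ty": -4.26,"tz": 0,"rx": 0,"ry": 0,"rz": 0,"gripper": 0.4}])

```text
clock: 7.65
eef_pos: [554.9, 289.5, 181.1]
tcp_rot: [-3.142, -0.0, 0.001]
contact_force: [0.3, 0.3, -1.1]
opening: 0.701
```

Emit:
move_arm(increments=[{"tx": 0,"ty": 0,"tz": 0,"rx": 0,"ry": 0,"rz": -7.5,"gripper": 0.4},{"tx": 0,"ty": 0,"tz": 0,"rx": 0,"ry": 0,"rz": -7.5,"gripper": 0.4},{"tx": 0,"ty": 0,"tz": 0,"rx": 0,"ry": 0,"rz": -7.5,"gripper": 0.4},{"tx": 0,"ty": 0,"tz": 0,"rx": 0,"ry": 0,"rz": -7.5,"gripper": 0.4},{"tx": 0,"ty": 0,"tz": 0,"rx": 0,"ry": 0,"rz": -7.5,"gripper": 0.4},{"tx": 0,"ty": 0,"tz": 0,"rx": 0,"ry": 0,"rz": -7.5,"gripper": 0.4},{"tx": 0,"ty": 0,"tz": 0,"rx": 0,"ry": 0,"rz": 0,"gripper": 0.4}])

```text
clock: 8.35
eef_pos: [554.6, 287.6, 181.0]
tcp_rot: [3.142, -0.0, 0.788]
contact_force: [-0.4, -0.1, 0.6]
opening: 0.703
```

```bash
cat > cap.py <<'E'
from h import *
import sys
s=r.sense();print(s['clock'],s['eef_pos'],s['tcp_rot'],s['opening'],s['qpos'].round(2))
im,P=cloud('wrist'); save(sys.argv[1],im)
for o in r.cut_out('ink_cap','wrist')[:5]:
  m=o['mask'];X=P[m];X=X[np.isfinite(X[:,0])]
  if len(X)<20: continue
  t=X[(X[:,2]>36)&(X[:,2]<45)]
  print(round(o['confidence'],2),o['bbox'],im[m].mean(0).round(),len(t))
  if len(t)>20:
    c,rad=cv2.minEnclosingCircle(t[:,:2].astype(np.float32));print('  top',t.mean(0).round(1),'circ',c,rad,'bounds',np.percentile(t,[2,98],axis=0)[:,:2].mean(0).round(1))
v=np.arange(200,300,6)
for u in (150,200,225,247,270,290,330): pass
E
python3 cap.py w6
```

```text
8.35 [554.58911185 287.57210827 180.98819527] [ 3.14156189e+00 -9.93484721e-05  7.87678739e-01] 0.7032032317086925 [0.48 0.37 1.65 0.   1.13 1.26]
0.98 [180.2, 98.7, 216.6, 132.1] [240. 195. 217.] 899
  top [558.  361.1  40.3] circ (557.6138305664062, 361.3558349609375) 16.682689666748047 bounds [558.  361.1]
0.8 [246.2, 212.5, 276.0, 251.9] [149.  36.  34.] 634
  top [509.5 223.4  40. ] circ (508.7981872558594, 222.74728393554688) 16.285539627075195 bounds [509.3 223.2]
0.73 [231.8, 143.9, 263.7, 179.2] [87. 84. 84.] 770
  top [557.5 292.3  40.3] circ (556.9771728515625, 291.989013671875) 16.469654083251953 bounds [557.2 292.2]
0.66 [181.8, 191.4, 212.5, 235.2] [220. 155. 183.] 665
  top [474.4 289.6  40.2] circ (473.6263122558594, 288.9366455078125) 16.56256866455078 bounds [474.  289.5]
0.65 [286.1, 76.0, 322.3, 111.5] [195. 123. 148.] 948
  top [645.2 300.5  40.2] circ (645.3848876953125, 300.4202575683594) 16.663646697998047 bounds [645.  300.3]
```

View pics/w6.png

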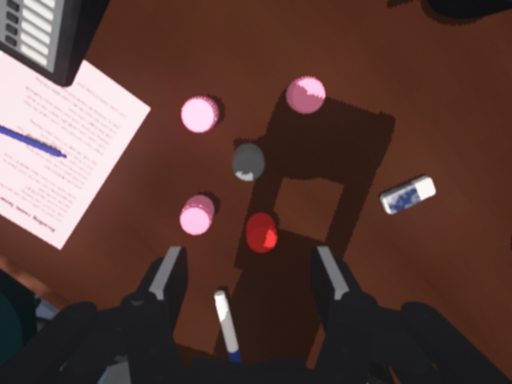

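The picture shows the grey cap at px (161,248), clear of the red and pink ones, with the open fingers symmetric about it. It measures (557, 292) with its top at 40 mm, as expected. I'll go down with the correction, stop partway and check the tip height.

Emit:
move_arm(increments=[{"tx": 0.5,"ty": -0.14,"tz": 4,"rx": 0,"ry": 0,"rz": 0,"gripper": 0.4},{"tx": 0,"ty": 0,"tz": 4,"rx": 0,"ry": 0,"rz": 0,"gripper": 0.4},{"tx": 0,"ty": 0,"tz": 4,"rx": 0,"ry": 0,"rz": 0,"gripper": 0.4},{"tx": 0,"ty": 0,"tz": 3,"rx": 0,"ry": 0,"rz": 0,"gripper": 0.4},{"tx": 0,"ty": 0,"tz": 2.5,"rx": 0,"ry": 0,"rz": 0,"gripper": 0.4},{"tx": 0,"ty": 0,"tz": 0,"rx": 0,"ry": 0,"rz": 0,"gripper": 0.4}])

```text
clock: 9.05
eef_pos: [554.6, 290.7, 2.5]
tcp_rot: [-3.14, 0.006, 0.783]
contact_force: [-0.0, 0.5, 0.4]
opening: 0.7
```

```bash
python3 - <<'E'
from h import *
s=r.sense();print(s['eef_pos'],s['contact_force'])
im2,P=cloud('scene');im,Pw=cloud('wrist')
save('w7',np.hstack([cv2.resize(im[60:300,130:370],(400,400)),cv2.resize(im2[190:290,110:210],(400,400),interpolation=cv2.INTER_NEAREST)]))
E
```

```text
[554.56627331 290.73229691   2.46768103] [-0.01643446  0.4925921   0.35378329]
```

View pics/w7.png

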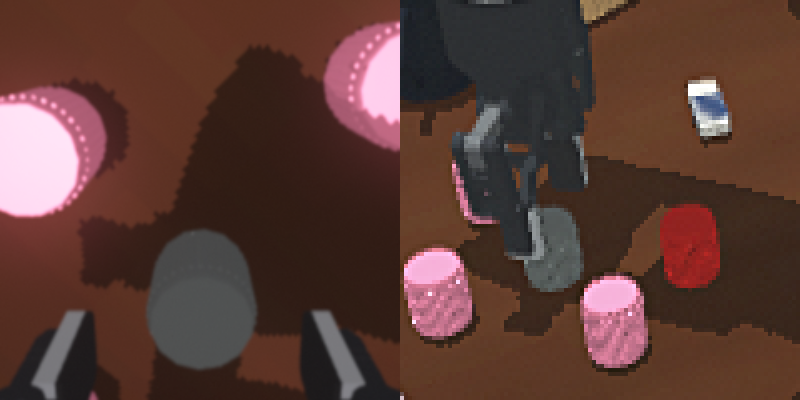

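```bash
python3 - <<'E'
from h import *
m2=r.camera_model('scene')
for z in (20,30,40,50):
  for a in (30,38):
    X=np.array([555-.7*a,290.7+.7*a,z]);c=np.array(m2['R'])@X+m2['t'];print(z,a,(m2['fx']*c[0]/c[2]+m2['cx']).round(1),(m2['fy']*c[1]/c[2]+m2['cy']).round(1))
im,P=cloud('scene')
for v in range(236,258,2): print(v,[P[v,u].round().tolist() for u in (138,140,142,144)])
go(557.2,292.1,-31)
E
```

```text
20 30 144.1 259.4
20 38 142.8 261.5
30 30 143.5 256.1
30 38 142.2 258.2
40 30 142.9 252.8
40 38 141.5 254.9
50 30 142.2 249.4
50 38 140.9 251.6
236 [[513.0, 321.0, 105.0], [521.0, 315.0, 98.0], [524.0, 309.0, 94.0], [661.0, 264.0, -8.0]]
238 [[511.0, 323.0, 102.0], [520.0, 316.0, 93.0], [521.0, 311.0, 91.0], [652.0, 267.0, -8.0]]
240 [[506.0, 325.0, 101.0], [521.0, 316.0, 87.0], [523.0, 311.0, 84.0], [643.0, 271.0, -8.0]]
242 [[512.0, 324.0, 91.0], [524.0, 316.0, 80.0], [524.0, 312.0, 78.0], [573.0, 293.0, 39.0]]
244 [[523.0, 322.0, 78.0], [526.0, 317.0, 73.0], [526.0, 312.0, 71.0], [567.0, 295.0, 38.0]]
246 [[525.0, 322.0, 71.0], [523.0, 318.0, 70.0], [527.0, 313.0, 65.0], [528.0, 308.0, 62.0]]
248 [[526.0, 323.0, 64.0], [522.0, 320.0, 66.0], [525.0, 314.0, 61.0], [527.0, 309.0, 58.0]]
250 [[529.0, 323.0, 57.0], [521.0, 321.0, 61.0], [523.0, 316.0, 57.0], [522.0, 311.0, 56.0]]
252 [[535.0, 322.0, 47.0], [525.0, 320.0, 52.0], [529.0, 315.0, 47.0], [546.0, 305.0, 31.0]]
254 [[597.0, 306.0, -8.0], [595.0, 302.0, -9.0], [552.0, 309.0, 23.0], [548.0, 306.0, 24.0]]
256 [[590.0, 309.0, -8.0], [590.0, 304.0, -11.0], [552.0, 310.0, 17.0], [549.0, 306.0, 18.0]]
tool cm [-0.08 -0.02  3.81] norm 38.0 tilt [ 1.2e-03  6.0e-04 -1.0e+00] yaw 0.784
```

Emit:
move_arm(increments=[{"tx": -0.05,"ty": 0,"tz": 1.5,"rx": 0,"ry": 0,"rz": 0,"gripper": 0.4},{"tx": 0,"ty": 0,"tz": 1.2,"rx": 0,"ry": 0,"rz": 0,"gripper": 0.4},{"tx": 0,"ty": 0,"tz": 0.9,"rx": 0,"ry": 0,"rz": 0,"gripper": 0.4},{"tx": 0,"ty": 0,"tz": 0,"rx": 0,"ry": 0,"rz": 0,"gripper": 0.4},{"tx": 0,"ty": 0,"tz": 0,"rx": 0,"ry": 0,"rz": 0,"gripper": 0.4}])

```text
clock: 9.7
eef_pos: [556.5, 291.6, -30.5]
tcp_rot: [-3.141, 0.001, 0.786]
contact_force: [-0.2, 0.1, -0.7]
opening: 0.699
```

```bash
python3 - <<'E'
from h import *
s=r.sense();print(s['eef_pos'],s['contact_force'],s['opening'])
im,P=cloud('scene')
for v in range(248,268,2): print(v,[P[v,u].round().tolist() for u in (140,142,144)])
go(557.2,292.1,-30)
E
```

```text
[556.54273968 291.57862108 -30.47088209] [-0.18779293  0.07657409 -0.74811067] 0.6994932976020674
248 [[509.0, 323.0, 76.0], [523.0, 315.0, 63.0], [524.0, 310.0, 60.0]]
250 [[511.0, 323.0, 69.0], [521.0, 316.0, 58.0], [521.0, 312.0, 57.0]]
252 [[506.0, 326.0, 68.0], [522.0, 317.0, 53.0], [520.0, 313.0, 52.0]]
254 [[508.0, 326.0, 61.0], [523.0, 317.0, 47.0], [524.0, 312.0, 43.0]]
256 [[505.0, 328.0, 57.0], [522.0, 318.0, 41.0], [525.0, 313.0, 37.0]]
258 [[526.0, 323.0, 35.0], [522.0, 319.0, 36.0], [529.0, 313.0, 28.0]]
260 [[527.0, 323.0, 28.0], [521.0, 321.0, 32.0], [527.0, 314.0, 24.0]]
262 [[526.0, 324.0, 24.0], [522.0, 321.0, 25.0], [523.0, 316.0, 22.0]]
264 [[530.0, 324.0, 15.0], [526.0, 321.0, 16.0], [525.0, 317.0, 14.0]]
266 [[550.0, 320.0, -8.0], [550.0, 315.0, -11.0], [547.0, 311.0, -10.0]]
tool cm [ 0.05  0.   -0.01] norm 1.0 tilt [-0. -0. -1.] yaw 0.786
```

Emit:
move_arm(increments=[{"tx": 0,"ty": 0,"tz": 0.1,"rx": 0,"ry": 0,"rz": 0,"gripper": -1},{"tx": 0,"ty": 0,"tz": 0,"rx": 0,"ry": 0,"rz": 0,"gripper": -1},{"tx": 0,"ty": 0,"tz": 0,"rx": 0,"ry": 0,"rz": 0,"gripper": -1},{"tx": 0,"ty": 0,"tz": 0,"rx": 0,"ry": 0,"rz": 0,"gripper": -1},{"tx": 0,"ty": 0,"tz": -1,"rx": 0,"ry": 0,"rz": 0,"gripper": -1},{"tx": 0,"ty": 0,"tz": -3,"rx": 0,"ry": 0,"rz": 0,"gripper": -1},{"tx": 0,"ty": 0,"tz": -4.5,"rx": 0,"ry": 0,"rz": 0,"gripper": -1},{"tx": 0,"ty": 0,"tz": -4.5,"rx": 0,"ry": 0,"rz": 0,"gripper": -1},{"tx": 0,"ty": 0,"tz": -4.5,"rx": 0,"ry": 0,"rz": 0,"gripper": -1},{"tx": 0,"ty": 0,"tz": -3.5,"rx": 0,"ry": 0,"rz": 0,"gripper": -1},{"tx": 0,"ty": 0,"tz": 0,"rx": 0,"ry": 0,"rz": 0,"gripper": -1}], squeeze=70)

```text
clock: 10.85
eef_pos: [559.6, 293.2, 185.4]
tcp_rot: [3.139, -0.009, 0.786]
contact_force: [0.3, 0.5, 0.8]
opening: 0.383
```

```bash
python3 - <<'E'
from h import *
s=r.sense();print(s['eef_pos'],s['contact_force'],s['opening'])
im,P=cloud('wrist');save('w8',im)
for o in r.cut_out('ink_cap','wrist')[:5]:
  m=o['mask'];X=P[m];X=X[np.isfinite(X[:,0])];print(o['confidence'],o['bbox'],np.median(X,0).round(),im[m].mean(0).round())
go(535,-272,180)
E
```

```text
[559.56933235 293.15261448 185.38902683] [0.2508956  0.52065653 0.82267444] 0.3834907889500708
0.96 [182.9, 106.2, 216.5, 137.6] [560. 361.  40.] [241. 194. 217.]
0.93 [209.1, 224.7, 287.8, 332.3] [563. 298. 256.] [74. 73. 74.]
0.62 [183.5, 197.6, 215.7, 241.2] [480. 291.  40.] [218. 153. 181.]
0.57 [289.5, 88.0, 317.9, 121.9] [644. 302.  40.] [188. 114. 138.]
0.54 [254.7, 218.6, 275.1, 228.3] [524. 229.  12.] [116.  32.  30.]
tool cm [-4.143e+01  3.830e+01 -4.000e-02] norm 564.0 tilt [ 1.6e-03  9.0e-04 -1.0e+00] yaw 0.786
```

View pics/w8.png

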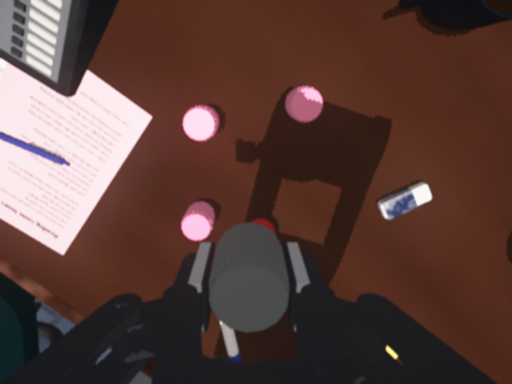

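The picture shows the grey cap held upright between the pads at px (275,249), with opening 0.38, so a 34 mm grip. Next I'll move above the bottle.

Emit:
move_arm(increments=[{"tx": -3.35,"ty": 3.3,"tz": 0,"rx": 0,"ry": 0,"rz": 0,"gripper": -1},{"tx": -3.35,"ty": 3.3,"tz": 0,"rx": 0,"ry": 0,"rz": 0,"gripper": -1},{"tx": -3.35,"ty": 3.3,"tz": 0,"rx": 0,"ry": 0,"rz": 0,"gripper": -1},{"tx": -3.35,"ty": 3.3,"tz": 0,"rx": 0,"ry": 0,"rz": 0,"gripper": -1},{"tx": -3.35,"ty": 3.3,"tz": 0,"rx": 0,"ry": 0,"rz": 0,"gripper": -1},{"tx": -3.35,"ty": 3.3,"tz": 0,"rx": 0,"ry": 0,"rz": 0,"gripper": -1},{"tx": -3.35,"ty": 3.3,"tz": 0,"rx": 0,"ry": 0,"rz": 0,"gripper": -1},{"tx": -3.35,"ty": 3.3,"tz": 0,"rx": 0,"ry": 0,"rz": 0,"gripper": -1},{"tx": -3.35,"ty": 3.3,"tz": 0,"rx": 0,"ry": 0,"rz": 0,"gripper": -1},{"tx": -3.35,"ty": 3.3,"tz": 0,"rx": 0,"ry": 0,"rz": 0,"gripper": -1},{"tx": -3.35,"ty": 3.3,"tz": 0,"rx": 0,"ry": 0,"rz": 0,"gripper": -1},{"tx": -3.35,"ty": 3.3,"tz": 0,"rx": 0,"ry": 0,"rz": 0,"gripper": -1}])

```text
clock: 12.15
eef_pos: [551.1, -273.9, 177.0]
tcp_rot: [-3.138, 0.001, 0.786]
contact_force: [0.2, 0.4, -0.2]
opening: 0.388
```

Emit:
move_arm(increments=[{"tx": 0,"ty": 0,"tz": 0,"rx": 0,"ry": 0,"rz": 0,"gripper": -1},{"tx": 0,"ty": 0,"tz": 0,"rx": 0,"ry": 0,"rz": 0,"gripper": -1}])

```text
clock: 12.35
eef_pos: [551.2, -273.1, 176.9]
tcp_rot: [-3.138, 0.001, 0.783]
contact_force: [0.0, 0.4, 0.2]
opening: 0.39
```

```bash
cat > bot.py <<'E'
from h import *
from scipy.optimize import least_squares
import sys
s=r.sense();print(s['clock'],s['eef_pos'],s['tcp_rot'],s['opening'],s['qpos'].round(2))
im,P=cloud('wrist'); save(sys.argv[1],im)
c0=np.array([553,-272])
def circ(X):
    f=lambda p:np.hypot(X[:,0]-p[0],X[:,1]-p[1])-p[2]
    return least_squares(f,[*c0,20],loss='soft_l1').x.round(1)
near=np.hypot(P[...,0]-c0[0],P[...,1]-c0[1])<60
for lo,hi in ((8,34),(38,43),(52,56),(44,52),(66,70),(72,86)):
    X=P[near&(P[...,2]>lo)&(P[...,2]<hi)]
    if len(X)>6: print(lo,hi,len(X),'mean',X.mean(0).round(1),'circle',circ(X),'mec',cv2.minEnclosingCircle(X[:,:2].astype(np.float32)))
for q in ['ink_bottle','bottle_seat']:
  for o in r.place_of(q,'wrist')[:2]: print(q,o)
E
python3 bot.py w9
```

```text
12.35 [ 551.21143019 -273.07243615  176.89356149] [-3.13818432e+00  9.42961373e-04  7.83357862e-01] 0.38973401033091826 [-0.46  0.36  1.67  0.    1.12  0.32]
8 34 181 mean [ 571.  -255.5   24.1] circle [ 555.3 -273.3   28.1] mec ((560.052001953125, -268.5399475097656), 27.175031661987305)
38 43 373 mean [ 560.9 -268.3   41. ] circle [ 555.4 -273.2   25.6] mec ((555.510498046875, -273.07537841796875), 27.51909065246582)
52 56 389 mean [ 557.9 -270.5   54.2] circle [ 554.9 -273.8   14.3] mec ((555.4627685546875, -273.37786865234375), 16.499958038330078)
44 52 775 mean [ 558.  -270.3   47.1] circle [ 555.2 -273.5   20.1] mec ((555.4113159179688, -272.8970642089844), 23.98487663269043)
66 70 82 mean [ 557.6 -269.9   68.2] circle [ 555.2 -273.6    9.9] mec ((555.2451171875, -273.347900390625), 11.54119873046875)
72 86 201 mean [ 556.8 -272.    77. ] circle [ 554.9 -273.9    6.2] mec ((555.60107421875, -273.21575927734375), 8.327072143554688)
ink_bottle {'location': [160.7, 252.4], 'confidence': 0.78}
ink_bottle {'location': [32.3, 16.5], 'confidence': 0.37}
```

View pics/w9.png

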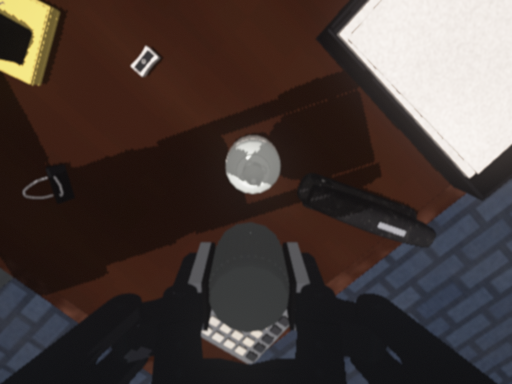

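The picture shows the bottle at px (165,253), clear of the stapler. Five circle fits agree on an axis at (555.3, -273.3) with the right heights. I'll go down until the rim is just above the nozzle tip and re-check the alignment there.

Emit:
move_arm(increments=[{"tx": 0.24,"ty": 0.31,"tz": 3.5,"rx": 0,"ry": 0,"rz": 0,"gripper": -1},{"tx": 0,"ty": 0,"tz": 3.5,"rx": 0,"ry": 0,"rz": 0,"gripper": -1},{"tx": 0,"ty": 0,"tz": 2.5,"rx": 0,"ry": 0,"rz": 0,"gripper": -1},{"tx": 0,"ty": 0,"tz": 1,"rx": 0,"ry": 0,"rz": 0,"gripper": -1},{"tx": 0,"ty": 0,"tz": 0,"rx": 0,"ry": 0,"rz": 0,"gripper": -1},{"tx": 0,"ty": 0,"tz": 0,"rx": 0,"ry": 0,"rz": 0,"gripper": -1}])

```text
clock: 13.1
eef_pos: [557.4, -272.8, 74.9]
tcp_rot: [3.14, -0.0, 0.787]
contact_force: [1.1, -0.1, -0.7]
opening: 0.387
```

```bash
python3 - <<'E'
from h import *
s=r.sense();print(s['eef_pos'],s['tcp_rot'],s['contact_force'],s['opening'])
e=s['eef_pos']
im,P=cloud('wrist'); im2,P2=cloud('scene')
for nm,Q in (('wrist',P),('scene',P2)):
  d=np.hypot(Q[...,0]-e[0],Q[...,1]-e[1])
  for z in range(0,150,6):
    X=Q[(d<32)&(abs(Q[...,2]-z)<3)]
    if len(X)>3: print(nm,z,len(X),X.mean(0).round(1),cv2.minEnclosingCircle(X[:,:2].astype(np.float32)) if z in(42,54,132,138) else '')
save('w10',np.hstack([cv2.resize(im[60:360,100:400],(400,400)),cv2.resize(im2[140:220,275:355],(400,400),interpolation=cv2.INTER_NEAREST)]))
go(555.05,-273.55,64)
E
```

```text
[ 557.41461681 -272.83308393   74.93500488] [ 3.14044379e+00 -3.98916607e-04  7.86609488e-01] [ 1.09824359 -0.11364743 -0.69790576] 0.38670319015274673
wrist 6 50 [ 574.4 -257.2    5.5] 
wrist 12 92 [ 572.4 -256.1   12.3] 
wrist 18 99 [ 572.5 -256.6   18. ] 
wrist 24 117 [ 572.6 -256.1   24. ] 
wrist 30 191 [ 570.9 -256.9   30.6] 
wrist 36 312 [ 568.8 -261.2   37. ] 
wrist 42 1031 [ 563.8 -265.    42.5] ((555.8246459960938, -273.0369567871094), 26.912067413330078)
wrist 48 1061 [ 561.8 -267.    47.7] 
wrist 54 732 [ 560.4 -268.2   54.2] ((556.0589599609375, -272.62109375), 16.799867630004883)
wrist 60 65 [ 561.1 -268.    60.7] 
wrist 66 269 [ 560.5 -269.    65.7] 
wrist 72 250 [ 559.7 -269.3   71.8] 
wrist 78 44 [ 559.2 -269.4   76.1] 
wrist 108 172 [ 567.  -262.8  108.2] 
wrist 114 396 [ 565.6 -263.5  114.5] 
wrist 120 653 [ 564.9 -265.1  120.1] 
wrist 126 844 [ 564.4 -265.1  126.1] 
wrist 132 911 [ 564.7 -265.3  132.1] ((560.46142578125, -269.03057861328125), 30.216840744018555)
wrist 138 1191 [ 564.4 -265.7  138.3] ((560.884521484375, -268.91485595703125), 30.138015747070312)
wris
[... 485 characters left out ...]
449219), 16.21869468688965)
scene 60 16 [ 553.2 -264.5   59.9] 
scene 66 12 [ 551.8 -267.3   65.9] 
scene 72 10 [ 552.5 -267.6   71.4] 
scene 78 6 [ 552.7 -268.5   77.9] 
scene 84 4 [ 554.6 -266.8   83.5] 
scene 102 5 [ 553.6 -260.2  103.5] 
scene 108 11 [ 553.1 -257.5  108.9] 
scene 114 17 [ 546.4 -256.8  114.4] 
scene 120 22 [ 545.5 -258.2  120.2] 
scene 126 13 [ 547.  -257.   125.7] 
scene 132 22 [ 544.3 -256.4  131.9] ((549.7208862304688, -262.32574462890625), 18.59164047241211)
scene 138 18 [ 544.5 -254.   138.4] ((548.9263305664062, -260.2234191894531), 17.68377685546875)
scene 144 21 [ 555.2 -262.7  143.9] 
tool cm [-0.2  -0.18  1.15] norm 12.0 tilt [ 0.0023 -0.0011 -1.    ] yaw 0.786
```

View pics/w10.png

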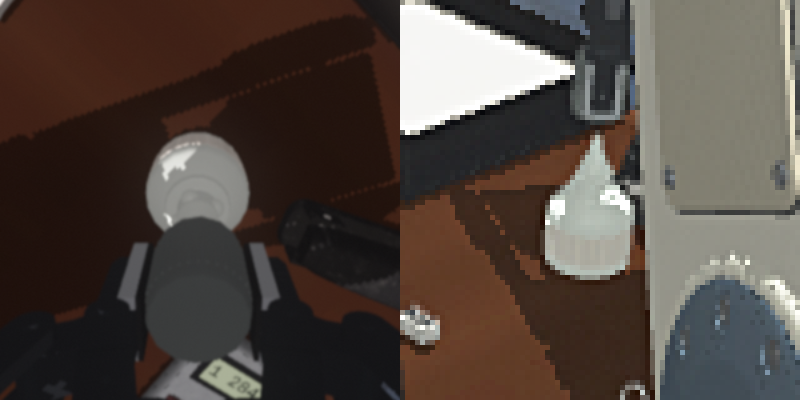

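The pictures show the rim about 10 mm above the nozzle, roughly lined up. I'll measure the cap against the bottle in the same wrist frame.

```bash
cat > rel.py <<'E'
from h import *
from scipy.optimize import least_squares
def fit(X,rad,c0):
    return least_squares(lambda p:np.hypot(X[:,0]-p[0],X[:,1]-p[1])-rad,c0,loss='soft_l1',f_scale=.5).x
s=r.sense();e=s['eef_pos'];print(s['clock'],e,s['tcp_rot'],s['contact_force'])
im,P=cloud('wrist');zr=e[2]+30.5
d=np.hypot(P[...,0]-e[0],P[...,1]-e[1])
m=np.zeros((384,512),bool)
for o in r.cut_out('ink_cap','wrist'):
    if o['mask'].sum()>2000: m=o['mask']; print('cap',o['confidence'],o['bbox'],m.sum()); break
X=P[m&np.isfinite(P[...,2])]
c=[]
t=X[X[:,2]>zr+38.5]; print('cap top z',np.median(t[:,2]),len(t)); b=cv2.minEnclosingCircle(t[:,:2].astype(np.float32)); print(b, np.percentile(t[:,:2],[1,99],axis=0).mean(0))
w=X[(X[:,2]>zr+5)&(X[:,2]<zr+36)]; cs=fit(w,17,e[:2]); print('cap side',cs,len(w))
R=Ro.from_euler('xyz',s['tcp_rot']).as_matrix()
for lo,hi,rad in ((8,34,28),(46,53,16.5)):
    B=P[(d<34)&(P[...,2]>lo)&(P[...,2]<hi)]
    if rad<20: B=B[np.hypot(B[:,0]-e[0],B[:,1]-e[1])<20]
    cb=fit(B,rad,e[:2]);k=(R.T@np.r_[cb-cs,0])/10; print('bottle',lo,hi,cb,len(B),'tool cm',k.round(2))
B=P[(d<24)&(abs(P[...,2]-54)<1)];cb=np.array(cv2.minEnclosingCircle(B[:,:2].astype(np.float32))[0]);print('collar',cb,len(B))
cb=np.array(cv2.minEnclosingCircle(P[(d<34)&(abs(P[...,2]-41)<2)][:,:2].astype(np.float32))[0]);print('shoulder',cb, 'vs captop tool cm',((R.T@np.r_[cb-np.array(b[0]),0])/10).round(2))
E
python3 rel.py
```

```text
13.2 [ 557.69675482 -273.34032669   75.51438581] [ 3.13922595e+00 -8.16292144e-04  7.86090874e-01] [ 0.59279638  0.32720975 -0.23379749]
cap 0.77 [207.5, 222.4, 289.1, 329.7] 7083
cap top z 146.48431881304757 4305
((557.1798706054688, -273.00238037109375), 16.351503372192383) [ 557.64674668 -272.7974381 ]
cap side [ 556.74538449 -273.65379112] 2274
bottle 8 34 [ 555.38884314 -273.42115483] 508 tool cm [-0.08 -0.11 -0.  ]
bottle 46 53 [ 557.60745469 -272.72713111] 750 tool cm [ 0.13 -0.    0.  ]
collar [ 555.50164795 -273.31704712] 565
shoulder [ 555.74328613 -273.09719849] vs captop tool cm [-0.11 -0.09 -0.  ]
```

Emit:
move_arm(increments=[{"tx": -0.1,"ty": -0.1,"tz": 0,"rx": 0,"ry": 0,"rz": 0,"gripper": -1},{"tx": 0,"ty": 0,"tz": 1,"rx": 0,"ry": 0,"rz": 0,"gripper": -1},{"tx": 0,"ty": 0,"tz": 1,"rx": 0,"ry": 0,"rz": 0,"gripper": -1},{"tx": 0,"ty": 0,"tz": 0.5,"rx": 0,"ry": 0,"rz": 0,"gripper": -1},{"tx": 0,"ty": 0,"tz": 0.5,"rx": 0,"ry": 0,"rz": 0,"gripper": -1},{"tx": 0,"ty": 0,"tz": 0,"rx": 0,"ry": 0,"rz": 0,"gripper": -1},{"tx": 0,"ty": 0,"tz": 0,"rx": 0,"ry": 0,"rz": 0,"gripper": -1}], squeeze=90)

```text
clock: 14.0
eef_pos: [555.1, -273.1, 43.7]
tcp_rot: [-3.141, 0.0, 0.786]
contact_force: [0.6, 0.4, -0.0]
opening: 0.381
```

```bash
python3 rel.py
```

```text
14.0 [ 555.14118257 -273.09012201   43.70484323] [-3.14133151e+00  1.00712923e-04  7.85734570e-01] [ 0.60818479  0.40577964 -0.02268307]
cap 0.69 [205.0, 222.4, 289.2, 329.2] 7071
cap top z 114.59646204662317 4273
((554.9984130859375, -273.0179443359375), 16.321081161499023) [ 555.17885662 -272.45245513]
cap side [ 554.3037074  -273.46774446] 2280
bottle 8 34 [ 555.40369669 -273.51322752] 743 tool cm [ 0.07  0.08 -0.  ]
bottle 46 53 [ 556.35089722 -272.15936924] 872 tool cm [ 0.24  0.05 -0.  ]
collar [ 555.64605713 -273.25149536] 585
shoulder [ 555.91619873 -273.13638306] vs captop tool cm [ 0.06  0.07 -0.  ]
```

The error is now about 0.7 mm, inside the 1.3 mm clearance. I'll trim it and go down onto the nubs.

Emit:
move_arm(increments=[{"tx": 0.05,"ty": 0.06,"tz": 0,"rx": 0,"ry": 0,"rz": 0,"gripper": -1},{"tx": 0,"ty": 0,"tz": 0.4,"rx": 0,"ry": 0,"rz": 0,"gripper": -1},{"tx": 0,"ty": 0,"tz": 0.3,"rx": 0,"ry": 0,"rz": 0,"gripper": -1}])

```text
clock: 14.4
eef_pos: [556.0, -273.2, 36.7]
tcp_rot: [3.141, -0.0, 0.786]
contact_force: [-1.5, 0.2, -0.9]
opening: 0.381
```

Emit:
move_arm(increments=[{"tx": 0,"ty": 0,"tz": 0.2,"rx": 0,"ry": 0,"rz": 0,"gripper": -1}])

```text
clock: 14.5
eef_pos: [555.8, -273.1, 34.5]
tcp_rot: [-3.141, 0.0, 0.786]
contact_force: [-0.2, 0.2, 3.3]
opening: 0.379
```

Emit:
move_arm(increments=[{"tx": 0,"ty": 0,"tz": 0.2,"rx": 0,"ry": 0,"rz": 0,"gripper": -1}])

```text
clock: 14.6
eef_pos: [556.3, -273.5, 33.2]
tcp_rot: [3.141, -0.0, 0.786]
contact_force: [-1.7, -1.1, 9.4]
opening: 0.38
```

Emit:
move_arm(increments=[{"tx": 0,"ty": 0,"tz": 0.2,"rx": 0,"ry": 0,"rz": 0,"gripper": -1}])

```text
clock: 14.7
eef_pos: [556.4, -273.6, 31.6]
tcp_rot: [3.14, -0.0, 0.786]
contact_force: [-3.0, -0.4, 6.8]
opening: 0.385
```

The nubs met the rim at the expected height, the force peaked near 9.4 N and is falling. I'll carry on to the collar.

Emit:
move_arm(increments=[{"tx": 0,"ty": 0,"tz": 0.2,"rx": 0,"ry": 0,"rz": 0,"gripper": -1},{"tx": 0,"ty": 0,"tz": 0.2,"rx": 0,"ry": 0,"rz": 0,"gripper": -1}])

```text
clock: 14.9
eef_pos: [555.8, -273.1, 26.6]
tcp_rot: [-3.141, -0.0, 0.786]
contact_force: [0.3, 0.7, -0.8]
opening: 0.381
```

Emit:
move_arm(increments=[{"tx": 0,"ty": 0,"tz": 0.2,"rx": 0,"ry": 0,"rz": 0,"gripper": -1}])

```text
clock: 15.0
eef_pos: [555.8, -273.0, 24.5]
tcp_rot: [-3.141, -0.0, 0.786]
contact_force: [-1.4, 0.0, -0.4]
opening: 0.381
```

Emit:
move_arm(increments=[{"tx": 0,"ty": 0,"tz": 0.2,"rx": 0,"ry": 0,"rz": 0,"gripper": -1}])

```text
clock: 15.1
eef_pos: [555.9, -273.1, 23.4]
tcp_rot: [-3.141, 0.0, 0.786]
contact_force: [-8.2, 4.4, 27.5]
opening: 0.383
```

Emit:
move_arm(increments=[{"tx": 0,"ty": 0,"tz": 0.1,"rx": 0,"ry": 0,"rz": 0,"gripper": -1}])

```text
clock: 15.2
eef_pos: [555.9, -273.1, 23.4]
tcp_rot: [-3.141, 0.0, 0.786]
contact_force: [-8.0, 3.5, 28.8]
opening: 0.379
```

Emit:
move_arm(increments=[{"tx": 0,"ty": 0,"tz": 0,"rx": 0,"ry": 0,"rz": 0,"gripper": -1},{"tx": 0,"ty": 0,"tz": 0,"rx": 0,"ry": 0,"rz": 0,"gripper": -1},{"tx": 0,"ty": 0,"tz": 0,"rx": 0,"ry": 0,"rz": 0,"gripper": -1},{"tx": 0,"ty": 0,"tz": 0,"rx": 0,"ry": 0,"rz": 0,"gripper": -1},{"tx": 0,"ty": 0,"tz": 0,"rx": 0,"ry": 0,"rz": 0,"gripper": -1}])

```text
clock: 15.7
eef_pos: [555.9, -273.1, 23.4]
tcp_rot: [-3.142, -0.0, 0.786]
contact_force: [-5.3, 3.4, 18.0]
opening: 0.379
```

```bash
python3 rel.py; python3 - <<'E'
from h import *
im,P=cloud('scene')
for q in ('stamp','stamp_top'):
  for o in r.cut_out(q,'scene')[:1]: print(q,o['bbox'])
d=np.hypot(P[...,0]-473,P[...,1]+10)
print('stamp top z',np.nanpercentile(P[d<25][:,2],[97,99]))
save('w11',np.hstack([cv2.resize(im[150:250,210:310],(400,400)),cv2.resize(im[140:220,275:355],(400,400))]))
E
```

```text
15.7 [ 555.89895495 -273.06962243   23.43561842] [-3.14150809e+00 -3.30944641e-05  7.85751636e-01] [-5.30293975  3.37538225 18.02549904]
cap 0.66 [208.0, 224.7, 289.4, 330.4] 6981
cap top z 94.39278070330928 4272
((555.9100952148438, -272.8026123046875), 16.30622673034668) [ 555.95952034 -272.66189406]
cap side [ 555.03571492 -273.41351167] 2240
bottle 8 34 [ 555.45522438 -273.26834177] 992 tool cm [ 0.04  0.02 -0.  ]
bottle 46 53 [ 556.83770043 -271.98222542] 995 tool cm [0.23 0.03 0.  ]
collar [ 560.23632812 -268.58520508] 90
shoulder [ 556.32373047 -272.48730469] vs captop tool cm [0.05 0.01 0.  ]
stamp [257.6, 197.0, 276.3, 234.2]
stamp_top [254.0, 200.8, 274.5, 217.0]
stamp top z [96.88565133 97.61159054]
```

View pics/w11.png

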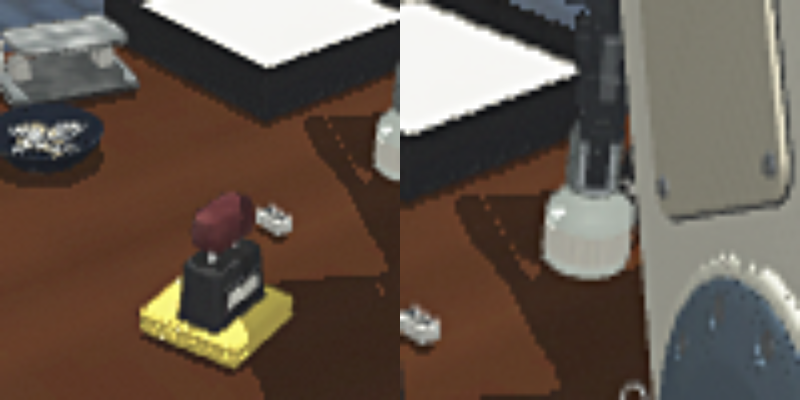

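The pictures show the stamp upright on its pad with the grip up, and the cap home on an upright bottle. The push has fallen from 28 to 18 N, so I'll check that it settles.

Emit:
move_arm(increments=[{"tx": 0,"ty": 0,"tz": 0,"rx": 0,"ry": 0,"rz": 0,"gripper": -1},{"tx": 0,"ty": 0,"tz": 0,"rx": 0,"ry": 0,"rz": 0,"gripper": -1},{"tx": 0,"ty": 0,"tz": 0,"rx": 0,"ry": 0,"rz": 0,"gripper": -1},{"tx": 0,"ty": 0,"tz": 0,"rx": 0,"ry": 0,"rz": 0,"gripper": -1},{"tx": 0,"ty": 0,"tz": 0,"rx": 0,"ry": 0,"rz": 0,"gripper": -1},{"tx": 0,"ty": 0,"tz": 0,"rx": 0,"ry": 0,"rz": 0,"gripper": -1},{"tx": 0,"ty": 0,"tz": 0,"rx": 0,"ry": 0,"rz": 0,"gripper": -1}])

```text
clock: 16.65
eef_pos: [555.9, -273.1, 23.4]
tcp_rot: [-3.141, -0.0, 0.786]
contact_force: [-6.2, 2.5, 18.3]
opening: 0.381
```

The push is steady at 18 N, so I'm handing in.

```bash
python3 -c "
from rig import r
print(r.sign_off())"
```

```text
the job is handed in; nothing more can be done
None
```

I pressed the stamp to its stop and let it spring back, then snapped the grey cap onto the ink bottle. I handed in at about 16.7 s with the fingers still pressing the cap down. No verdict was reported.

**Stamp:** I pressed it twice. The first press settled at only 18 N, barely above the 16 N at the stop, so I repeated it at a steady 35 N. Afterwards the scene camera read the grip top at about 97–98 mm, as it did before pressing, and the stamp stood upright on its pad.

**Cap:** The push peaked at about 9.4 N, fell to about 0 N, then rose hard at the collar. That is the click and the seating. The cap top measured 94.4 mm, against 94 mm expected when home.

**Last checks:**
- **Push:** it dropped from 28 N to 18 N just after seating, then held steady at 18 N for 1 s before I handed in.
- **Alignment:** the cap axis was within about 0.5 mm of the bottle's by two measures. Two other fits gave larger offsets, and I set them aside: one (2.3 mm) takes in the sloping shoulder, and the other saw the collar mostly hidden by the cap.
- **Other things:** I never measured the pen, eraser, sharpener, binder clip, dish or stapler for movement, but no move was planned near them and no unexpected contact force showed.

**Disagreement:** The shut fingertips turned out to be about 36 mm behind the reported TCP, not at it. I set all press and grip heights from the images and the contact forces instead.

I viewed 11 pictures.

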